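# Fit the spindle of a jeweller's polishing lathe

### The job

Take the steel spindle off its wooden rest and thread it, chamfered end first, through the fixed bearing block and then the loose outboard block of the polishing lathe, until its collar sits fully home and flat against the fixed block and the spindle lies straight; then let go of it. The outboard block is bolted only finger-tight and seldom stands in line, so feel for its hole with the tip and bring the block into line gently: never force the spindle against the blocks, as more than about 35 N in all marks the bearings. Leave the other things on the bench where they are.

Things in the scene. Friction and masses are not known exactly. Their poses are not given: they have to be found in the camera images.
- spindle: loose steel spindle, 0.26 kg, round, lying level in the rest, axis 44 mm above the bench. Origin on its axis at the collar's seating face. Towards +x a journal 12 mm in diameter, 190 mm long, its last 2 mm chamfered at 45 degrees to 8 mm; from x = 0 to -8 mm a collar 26 mm in diameter; from -8 to -60 mm the wheel seat, 14 mm in diameter. Centre of mass near x = +50 mm
- spindle_grip (a point): middle of the wheel seat (the end with the brass-coloured thread), on the axis at spindle x = -34 mm: the place to hold. At the start it and the collar overhang the rest, free all round. Held here the long journal droops a little in the fingers (roughly 0.02 to 0.03 rad, the tip 3 to 8 mm low, varying with its mass and the grip), which is not measured
- spindle_tip (a point): centre of the journal's chamfered end, on the axis at spindle x = 190 mm
- rest: wooden rest with two vee notches, 150 x 44 mm and 50 mm high, fixed; origin under its centre, x axis along the spindle lying in it
- rig: polishing lathe screwed to the bench: plywood board 22 mm thick, grey motor 148 mm high at its -y side, two green bearing blocks. Origin on the bench under the fixed block's entry face; x is level, the way the spindle is pushed in; z up. Bore axis at y = 0, z = 56 mm. The board spans x -25 to 275 mm and y -235 to 55 mm. Collar home: journal end at x = 190 mm
- bore_mouth (a point): centre of the fixed block's bore at its entry face, rig (0, 0, 56) mm. The bore is 13.5 mm in diameter, square-edged, straight from x = 0 to 24 mm, in a steel ring 29 mm across on which the collar seats. Casting 57 mm wide, its top 29 mm above the axis, foot 96 mm long across y
- outboard_line (a point): fixed point of the rig, (130, 0, 56) mm: where the outboard block's bore mouth belongs. That block is like the fixed one, its bore from x = 130 to 154 mm, but slides along rig y on slotted feet under finger-tight bolts: it starts anywhere up to 8.5 mm to either side (this is not measured), moves at about 5 N sideways, stops at 9 mm, stays where left
- pulley: bystander, loose: aluminium vee pulley, 48 mm across and 28 mm high, lying flat; origin under its centre
- spanner: bystander, loose: steel spanner, 160 mm long, lying flat
- buff: bystander, loose: pale polishing wheel, 100 mm across and 14 mm thick, lying flat; origin under its centre
- compound_bar: bystander, loose: red-brown bar of polishing compound, 90 x 40 x 28 mm; origin under its centre
- pliers: bystander, loose: pliers with red handles, about 160 mm long, lying flat; origin under the pivot
- wire_spool: bystander, loose: wire spool with red flanges, 64 mm across and 36 mm high, lying flat; origin under its centre

How it is judged:
By the outcome, as a careful person would: the job done as asked, in the order asked, and still so for the second after the job is handed in, with the robot touching nothing.
It also fails if it takes over 67 s, if anything falls off the work surface, if the arm or the gripper's body presses on something with over 40 N, if the wrist force passes 120 N, or if a joint passes its speed limit or range.

### The arm

A 7-joint arm with a two-finger parallel gripper is mounted at the origin on the work surface. World frame = base frame: x ahead of the robot, y to its left, z up, the work surface at z = 0. Lengths are in mm, angles in rad, forces in N, time in s.
With the tool pointing down it reaches from about 400 to 900 mm from the base axis. Payload 5.5 kg.
Tool frame: the origin (TCP) lies at the very end of the fingers, on their centre line; the grasp point (between the pads) lies 19 mm behind it (robot.grip_depth is the z of the grasp point in the tool frame, in mm); z points along the fingers, y is the line along which they close (so a half turn about z gives the same grasp; the last joint's range is limited). The gripper opens to 85 mm and grips with 20 to 120 N. Pads are 22 mm wide; open, the fingers measure 114 mm over their backs; the gripper's body (76 mm by 85 mm) begins 54 mm behind the grasp point. The pads swing forward as they close: fully open they stand 13 mm farther back than shut.
Start: joints at [0.263, 0.501, -0.427, 1.55, 0.221, 1.138, -0.21], TCP at [650, 0.037, 231.31] pointing down, gripper open.
Joint ranges: [-2.88, 2.88], [-0.31, 2.03], [-1.54, 1.56], [0.2, 2.42], [-1.41, 4.55], [0.19, 2.02], [-2.57, 2.57]. Speed limits (rad/s): [2.57, 2.57, 3.14, 3.14, 3.14, 3.14, 3.14].

### API

Orientations are given as a unit quaternion [w, x, y, z].
In Python, from plant import robot gives the robot as it stands.
- The arm moves only by the tool play_rows, never from a script. Its argument "deltas" is a list of rows, each a list of 3 entries, a list of its own where there are three numbers: the shift along the tool's x, y, z in m, then the turn about the tool's z in degrees, then the closure, from -1 (fully open) to 1 (shut), so that 0 is half open. A call has 1 to 5 rows; each row shifts and turns the commanded pose from where the row before left it, along the tool's axes as they then stand; what a row does not reach is not made up. A row lasts 1/12 s, in which the tool goes at most 41.7 mm and 7.16 degrees, less where a joint would pass 70% of its speed; a pose out of reach is approached as far as the arm can. A call is refused whole if a number of a shift passes 0.0417 or a number of a turn 7.16, either way. A call with a gripper value outside its range is refused whole. The fingers move at their own pace and stop on an object; "squeeze" is the grip in N (left out, the last holds). Time passes only in rows, so rows that do not move let the fingers close. It gives the time, the measured TCP pose, the force, the opening and the grip force at its end, in the units of the state.
- robot.state(): the state, without advancing time (a new reading comes with each control period).
- robot.grab_frame(name): name is "scene" or "side" or "wrist"; returns a dict with "img" (480x640x3 uint8, blue, green, red), "range_z" (480x640 float32, mm along the optical axis (not along the pixel's ray), 0 where there is no reading), "mtx" (3x3 intrinsics, pixels), "distortion" ([k1, k2, p1, p2, k3] as OpenCV has them; the pictures are not rectified), "rvec" (rotation vector, rad) and "tvec" (3), from world to camera coordinates, as OpenCV has them. Camera axes: x right, y down, z forward; pixel columns grow to the right and rows downward; lengths in mm; the calibration is good to about 2 mm. A picture is of the moment at which its call begins.
- robot.finish_job(): hands the job in; it is judged then, once.
The state is a dict: "t": time; "q": joint angles; "qvel": joint speeds; "tau": joint torques, N m; "eef_pos": TCP position; "orientation": TCP orientation; "force": force on the tool from outside, world axes, zero at the start; "moment": the same for the moment, N m; "opening": finger opening in mm; "finger_force": force on a finger pad.
Only numpy, scipy, OpenCV 4.12 (cv2) and the standard library are available. Lean on these libraries where they do the work, as an engineer would, in place of code of your own. Each camera call takes 0.05 s, during which the arm holds its last target. There are 200 camera calls.

## Working session

There is one attempt and no reset: what is moved stays moved. The work goes in short steps, Python scripts to look and compute and a tool call to move; the robot and the scene stay as the last step left them, time stands still between calls to the robot, and variables do not carry over. Pictures are saved under pics/ and viewed, at most 10 in all, crops included, and the job is handed in when it is done.

Besides the shell and the picture viewer there is one more tool, called after "Call:" as name(argument=value, ...), one argument or row to a line, values as JSON. play_rows: Moves the arm, as the interface text tells. Its arguments: {"type":"object","properties":{"deltas":{"type":"array"},"squeeze":{"type":"number"}},"required":["deltas"]}

```bash
ls; mkdir -p pics
cat > h.py <<'E'
import numpy as np,cv2
from plant import robot
from scipy.spatial.transform import Rotation as R
def grab(n):
    f=robot.grab_frame(n); np.savez(f'{n}.npz',**{k:np.array(v) for k,v in f.items()}); return f
def load(n): return dict(np.load(f'{n}.npz'))
def cam(f):
    Rm=cv2.Rodrigues(np.array(f['rvec'],float).reshape(3,1))[0]; t=np.array(f['tvec'],float).reshape(3); return Rm,t
def ray(f,uv):
    Rm,t=cam(f); p=cv2.undistortPoints(np.array(uv,float).reshape(-1,1,2),np.array(f['mtx'],float),np.array(f['distortion'],float)).reshape(-1,2)
    d=np.c_[p,np.ones(len(p))]@Rm; return -Rm.T@t,d
def onz(f,uv,z):
    o,d=ray(f,uv); return o+d*((z-o[2])/d[:,2])[:,None]
def depth(f,uv):
    o,d=ray(f,uv); uv=np.array(uv,int).reshape(-1,2); return o+d*np.array(f['range_z'])[uv[:,1],uv[:,0]][:,None]
def proj(f,P): return cv2.projectPoints(np.array(P,float).reshape(-1,1,3),np.array(f['rvec'],float),np.array(f['tvec'],float),np.array(f['mtx'],float),np.array(f['distortion'],float))[0].reshape(-1,2)
E
python3 - <<'E'
from h import *
for n in ['scene','side','wrist']:
    f=grab(n); cv2.imwrite(f'pics/{n}0.png',f['img']); Rm,t=cam(f); print(n,-Rm.T@t,Rm[2])
s=robot.state(); print(s['eef_pos'],s['orientation'],s['opening'],s['force'],robot.grip_depth)
E
```

```text
pics
scene [1493.22556653 -732.53524737 1200.59526006] [-0.54128004  0.46102443 -0.70318731]
side [ 316.72785462 -610.26686237  854.80835331] [ 0.25995619  0.59579382 -0.75990295]
wrist [648.75626552  75.3687812  373.17189116] [-4.76181106e-04 -2.89686104e-01 -9.57121588e-01]
[ 6.49457062e+02 -1.93209627e-02  2.30470312e+02] [-5.84539660e-04  7.07102197e-01  7.07110937e-01 -5.13500591e-04] 85.33587494024351 [-0.00787775 -0.85774833 -0.42191865] -18.700000000000003
```

View pics/scene0.png

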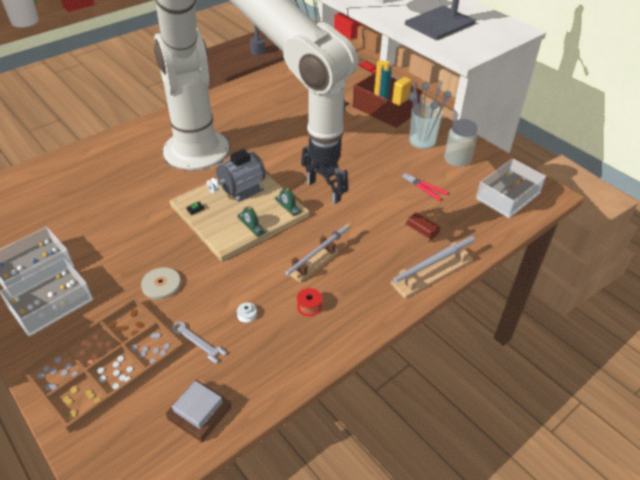

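View pics/side0.png

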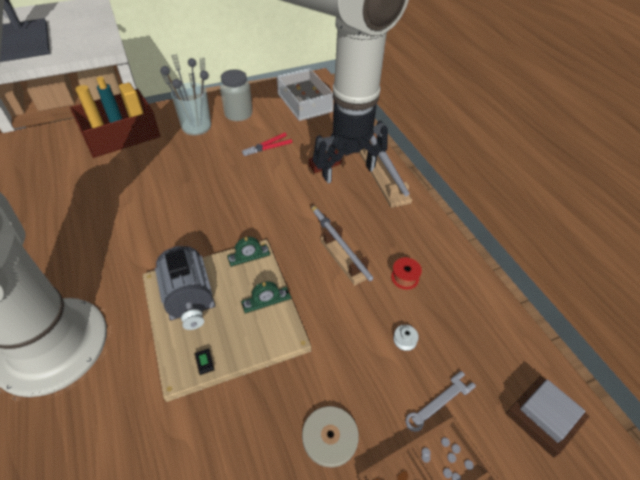

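The scene view shows the spindle on its rest near (320,255) and the rig near (245,200). In the side view the brass end is at (315,208) and the tip at about (370,278). The blocks are at (248,250), which is the fixed one by the board margin, and (265,295), the outboard. The motor is on the left, so rig x points towards world -y.

Run:
```python
from h import *
f=load('side'); a=f['img'][190:400,140:420]; b=cv2.resize(a,(800,600),interpolation=cv2.INTER_CUBIC); cv2.imwrite('pics/side_c.png',b)
for n in ['side','scene']:
    f=load(n); hsv=cv2.cvtColor(f['img'],cv2.COLOR_BGR2HSV)
    # wood board : pale
    g=cv2.inRange(hsv,(60,60,20),(90,255,160))
    nn,l,st,c=cv2.connectedComponentsWithStats(g)
    for i in range(1,nn):
        if st[i,4]>60: print(n,'green',st[i],c[i],depth(f,[c[i]]))
    P=np.array([depth(f,[[u,v]])[0] for v in range(0,480,1) for u in range(0,640,1)]) if 0 else None
    # steel: low saturation near rest, points with height 40..52 by depth
    uu,vv=np.meshgrid(np.arange(640),np.arange(480)); uv=np.c_[uu.ravel(),vv.ravel()]
    W=depth(f,uv); ok=(f['range_z'].ravel()>0)
    sat=hsv[...,1].ravel()
    m=ok&(sat<70)&(W[:,2]>38)&(W[:,2]<60)&(W[:,0]>500)&(W[:,0]<800)&(W[:,1]>-300)&(W[:,1]<100)
    mm=(m.reshape(480,640)*255).astype(np.uint8)
    nn,l,st,c=cv2.connectedComponentsWithStats(mm)
    for i in range(1,nn):
        if st[i,4]>60: 
            print(n,'steel',st[i],c[i],W[l.ravel()==i].mean(0))
            q=onz(f,uv[l.ravel()==i],44)[:,:2]; vx,vy,x0,y0=cv2.fitLine(q.astype(np.float32),cv2.DIST_HUBER,0,.01,.01).ravel()
            s=(q-[x0,y0])@[vx,vy]; print(vx,vy,x0,y0,s.min(),s.max())
    # board top
    m=ok&(W[:,2]>17)&(W[:,2]<28)&(W[:,0]>200)&(W[:,0]<650)&(W[:,1]>-400)&(W[:,1]<250)
    mm=cv2.morphologyEx((m.reshape(480,640)*255).astype(np.uint8),cv2.MORPH_OPEN,np.ones((3,3)))
    nn,l,st,c=cv2.connectedComponentsWithStats(mm); i=1+st[1:,4].argmax()
    print(n,'board',st[i],np.median(W[l.ravel()==i,2])); q=onz(f,uv[l.ravel()==i],22)[:,:2].astype(np.float32)
    r=cv2.minAreaRect(q); print(r,cv2.boxPoints(r).round(1).tolist())
```

```text
side green [230 238  39  27 423] [247.46335697 251.18676123] [[432.84823066  44.93043675  47.5267437 ]]
side green [244 282  46  30 498] [264.75502008 296.40963855] [[428.68191663 -93.97649964  60.80599862]]
side green [198 352  12  15 120] [203.075 359.05 ] [[ 278.15638137 -169.68668547   38.18825473]]
side steel [315 211  58  70 510] [342.90980392 244.5627451 ] [641.27042837 -16.51340181  48.16880878]
0.13388301 -0.99099714 643.4817 -17.442749 -123.99624729981512 113.166153167718
side board [  143   250   168   146 12122] 21.907566457670555
((341.12713623046875, -64.39030456542969), (301.65924072265625, 288.8808898925781), 88.53413391113281) [[192.89999389648438, -211.5], [481.70001220703125, -218.89999389648438], [489.3999938964844, 82.69999694824219], [200.60000610351562, 90.0999984741211]]
scene green [276 189  20  26 172] [287.71511628 200.86046512] [[446.23051087  40.83145602  52.10040223]]
scene green [239 209  25  26 195] [251.38974359 221.50769231] [[450.44894021 -89.90168778  51.14203752]]
scene steel [286 226  61  49 382] [316.85340314 249.43717277] [645.75633425 -13.95747654  48.129472  ]
0.13835497 -0.99038273 643.1872 -14.587045 -123.85663773518048 116.94556697899395
scene board [ 172  176  123   80 3925] 21.862944247800215
((348.3485107421875, -64.66973876953125), (300.9336242675781, 289.3041687011719), 87.39971923828125) [[197.0, -208.39999389648438], [486.0, -221.5], [499.70001220703125, 79.0999984741211], [210.6999969482422, 92.19999694824219]]
```

View pics/side_c.png

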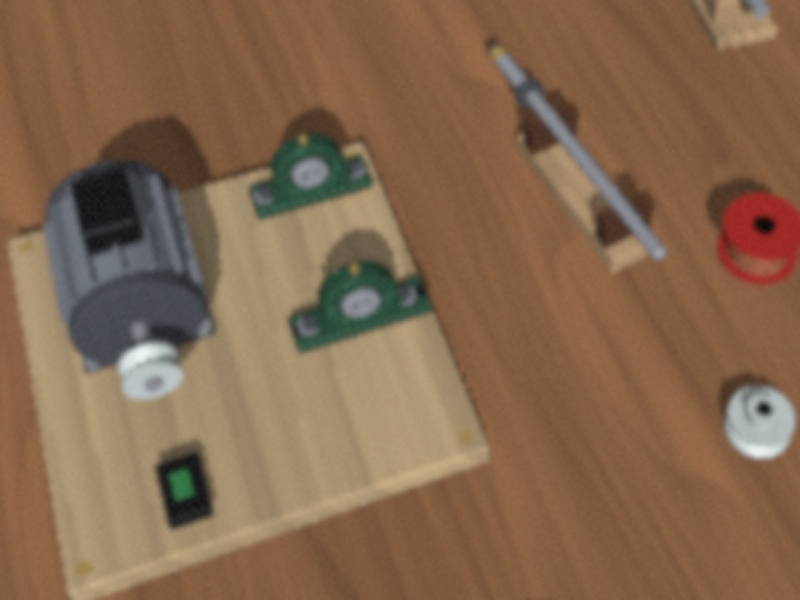

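View pics/wrist0.png

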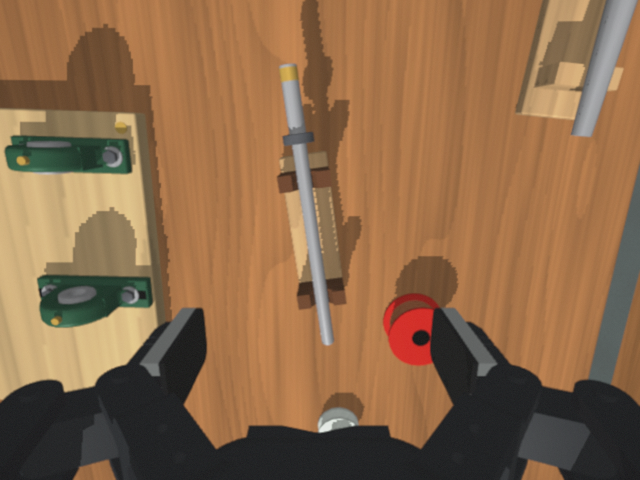

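Call:
play_rows(
  deltas=[
    [[0.01,-0.04,-0.02],0,-1],
    [[0.01,-0.04,-0.02],0,-1],
    [[0.01,-0.04,-0.02],0,-1],
    [[0.01,-0.04,-0.01],0,-1],
    [[0,-0.04,0],0,-1],
  ],
)

```text
t: 0.57
eef_pos: [461.2, 39.6, 297.5]
orientation: [0.001, 0.706, 0.708, 0.002]
force: [0.1, -0.1, 1.3]
opening: 85.9
finger_force: 0.0
```

Call:
play_rows(
  deltas=[
    [[0,-0.01,0],0,-1],
    [[0,0,0],0,-1],
    [[0,0,0],0,-1],
    [[0,0,0],0,-1],
  ],
)

```text
t: 0.9
eef_pos: [452.8, 36.8, 295.9]
orientation: [0.0, 0.707, 0.707, 0.0]
force: [-0.1, -0.4, 0.5]
opening: 85.6
finger_force: 0.0
```

Run:
```python
from h import *
f=grab('wrist'); cv2.imwrite('pics/wrist1.png',f['img']); s=robot.state(); print(s['eef_pos'],s['orientation'],cam(f),f['mtx'])
```

```text
[452.8801121   36.93301531 295.67837513] [-6.99428854e-05  7.07305490e-01  7.06907892e-01  4.13381010e-04] (array([[ 9.99997252e-01, -4.77997803e-04,  2.29511495e-03],
       [-1.12189103e-03, -9.57188114e-01,  2.89464429e-01],
       [ 2.05849339e-03, -2.89466208e-01, -9.57186020e-01]]), array([-452.78945768,  -19.07135599,  451.4706294 ])) [[382.6075618    0.         318.05319343]
 [  0.         382.6075618  241.61689643]
 [  0.           0.           1.        ]]
```

View pics/wrist1.png

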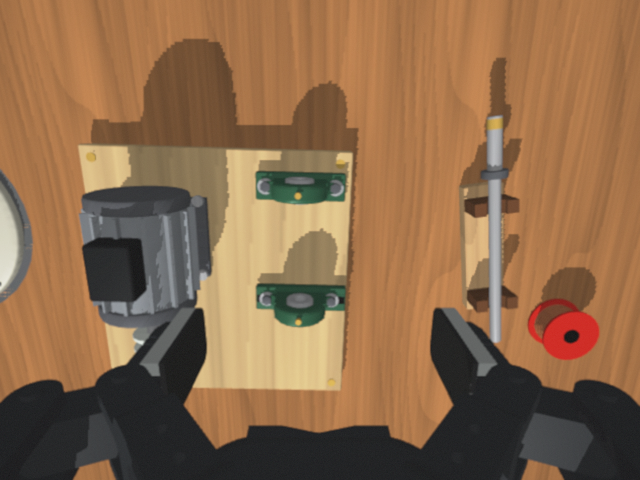

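The wrist view shows the whole rig: board top-right corner (353,153), bottom-right (340,390), oil dots (298,196) and (298,322), and the block feet at u 257–345. The spindle runs from its brass end (495,118) to its tip (495,340).

```bash
cat > meas.py <<'E'
from h import *
f=load('wrist'); hsv=cv2.cvtColor(f['img'],cv2.COLOR_BGR2HSV)
print('hsv board',hsv[230,230],hsv[350,300],'bench',hsv[230,400],'green',hsv[187,310],'steel',hsv[250,495],'brass',hsv[124,495],'dot',hsv[196,298])
uu,vv=np.meshgrid(np.arange(640),np.arange(480)); uv=np.c_[uu.ravel(),vv.ravel()]
W=depth(f,uv).reshape(480,640,3)
b=((W[...,2]>16)&(W[...,2]<30))
# right edge
def fit(P):
    vx,vy,x,y=cv2.fitLine(np.array(P,np.float32),cv2.DIST_HUBER,0,.01,.01).ravel(); return np.array([vx,vy]),np.array([x,y])
g=cv2.cvtColor(f['img'],cv2.COLOR_BGR2GRAY).astype(float); S=hsv[...,1].astype(float)
re=[];te=[]
for v in list(range(215,280,3))+list(range(325,380,3)):
    x=np.arange(325,370); d=np.diff(S[v,x]); k=[i for i in range(len(d)) if b[v,x[i]-3]]
    idx=np.where(b[v,325:370])[0].max()+325; re.append((idx+.5,v))
for u in list(range(100,145,3))+list(range(240,340,4)):
    idx=np.where(b[130:180,u])[0].min()+130; te.append((u,idx-.5))
R_=onz(f,re,22)[:,:2];T_=onz(f,te,22)[:,:2]
dr,pr=fit(R_);dt,pt=fit(T_)
print('right',dr,pr,'top',dt,pt, 'resid', np.abs(np.cross(R_-pr,dr)).mean(), np.abs(np.cross(T_-pt,dt)).mean())
xd=-dr*np.sign(dr[1]); yd=np.array([-xd[1],xd[0]]); 
print('xd',xd,'top dir vs yd',dt*np.sign(dt[0]),yd)
A=np.c_[dr,-dt]; s=np.linalg.solve(A,pt-pr); corner=pr+s[0]*dr
org=corner+25*xd-55*yd; print('corner',corner,'origin',org)
rel=lambda P: np.c_[(P[:,:2]-org)@xd,(P[:,:2]-org)@yd,P[:,2]]
gm=cv2.inRange(hsv,(60,70,20),(90,255,170)); n,l,st,c=cv2.connectedComponentsWithStats(gm)
for i in range(1,n):
    if st[i,4]>150:
        m=(l==i); P=rel(W[m]); print('green',st[i],c[i]); h=P[:,2]
        print(' hist',np.histogram(h,bins=np.arange(15,100,8))[0])
        ft=P[(h>26)&(h<42)]; print(' foot z',np.median(ft[:,2]),'x',np.percentile(ft[:,0],[1,99]),'y',np.percentile(ft[:,1],[1,99]))
        # foot extents with plane z
        q=uv[m.ravel()]; z=np.median(ft[:,2]); 
dm=cv2.inRange(hsv,(18,120,110),(34,255,255)); n,l,st,c=cv2.connectedComponentsWithStats(dm)
for i in range(1,n):
    if 6<st[i,4]<400:
        p=np.median(W[l==i],0); print('yellow',c[i],st[i,4],p,rel(onz(f,[c[i]],p[2])))
# spindle
x0=[]
for v in range(130,340):
    r=np.where((S[v,480:512]<75)&(W[v,480:512,2]>30))[0]
    if len(r): x0.append((480+(r.min()+r.max())/2,v,len(r)))
x0=np.array(x0); P=onz(f,x0[:,:2],44)[:,:2]; d,p=fit(P); d=-d*np.sign(d[1]); s=(P-p)@d
print('spindle d',d,'p',p,'s',s.min(),s.max()); tip=p+d*s.max(); print('tip',tip,'grip',tip-d*224)
print('widths',x0[::8,1:].astype(int).tolist())
E
python3 meas.py
```

```text
hsv board [ 19  98 218] [ 20  96 224] bench [ 14 144 175] green [ 72 101  78] steel [110   4 184] brass [ 21 154 213] dot [ 20 153 216]
right [0.0267055 0.9996433] [485.44006 -83.81357] top [ 0.999671  -0.0256512] [376.37592  89.29688] resid 0.29303982352219027 0.30647971774052224
xd [-0.0267055 -0.9996433] top dir vs yd [ 0.999671  -0.0256512] [ 0.9996433 -0.0267055]
corner [489.98685  86.38165] origin [434.33884   62.859375]
green [ 257  172   88   31 1736] [299.95794931 187.11751152]
 hist [  0   5 657  55  25  44 129 269 543   0]
 foot z 33.21392159542654 x [-2.28367542 25.49868894] y [-45.92140045  45.73938704]
green [ 257  285   88   41 1906] [300.41185729 301.83420776]
 hist [  0  85 773  97  69  84 123 268 402   0]
 foot z 33.13845146468924 x [126.83320887 154.63034839] y [-47.60834455  51.51825742]
yellow [494.44966443 123.56375839] 149 [622.8441691  113.35354235  50.44213633] [[-55.88097703 187.33301677  50.44213633]]
yellow [ 90.44871795 156.69230769] 78 [212.62954813  80.19456142  23.12297311] [[ -11.62798983 -222.05409549   23.12297311]]
yellow [340.07246377 163.72463768
[... 461 characters left out ...]
p [640.50726    5.131707] s -103.46832293720918 131.273607419993
tip [ 658.19063971 -124.94541425] grip [628.01643775  97.01294451]
widths [[130, 16], [138, 16], [146, 16], [154, 15], [162, 15], [170, 26], [178, 24], [186, 13], [194, 13], [202, 14], [210, 14], [218, 13], [226, 12], [234, 12], [242, 12], [250, 12], [258, 12], [266, 12], [274, 12], [282, 12], [290, 13], [298, 14], [306, 13], [314, 12], [322, 11], [330, 13], [338, 20]]meas.py:19: DeprecationWarning: Arrays of 2-dimensional vectors are deprecated. Use arrays of 3-dimensional vectors instead. (deprecated in NumPy 2.0)
  print('right',dr,pr,'top',dt,pt, 'resid', np.abs(np.cross(R_-pr,dr)).mean(), np.abs(np.cross(T_-pt,dt)).mean())
```

```bash
cat >> meas.py <<'E'
print('---')
w=[]
for v in range(105,200):
    n=np.sum((W[v,470:520,2]>30)&((S[v,470:520]<75)|(dm[v,470:520]>0))); w.append(n)
w=np.array(w); print(w.tolist())
c=np.where(w>19)[0]+105; e=np.where(w>5)[0].min()+105
cc=onz(f,[[495,c.mean()]],46)[0]; ee=onz(f,[[495,e-.5]],44)[0]
print(c,e,cc,ee,'grip from collar',cc[1]+30*.991,'grip from end',ee[1]-26*.991)
E
python3 -W ignore meas.py | sed '1,/---/d'
```

```text
[0, 0, 0, 0, 0, 0, 0, 0, 0, 0, 6, 14, 15, 11, 10, 16, 16, 16, 16, 16, 16, 17, 17, 10, 10, 16, 16, 16, 16, 16, 16, 16, 16, 16, 16, 16, 16, 16, 16, 16, 16, 16, 16, 16, 15, 15, 15, 15, 15, 15, 15, 15, 15, 15, 15, 15, 15, 15, 15, 15, 15, 15, 15, 19, 22, 26, 27, 27, 27, 27, 27, 27, 26, 24, 19, 13, 13, 13, 13, 13, 13, 13, 13, 13, 13, 13, 13, 13, 13, 13, 13, 13, 14, 15, 15]
[169 170 171 172 173 174 175 176 177 178] 115 [632.20504692  65.43117937  46.        ] [625.31202864 122.16143967  44.        ] grip from collar 95.16117936583652 grip from end 96.39543966542945
```

Call:
play_rows(
  deltas=[
    [[0.012,0.035,0],0,-1],
    [[0.012,0.035,0.03],0,-1],
    [[0.012,0.035,0.04],0,-1],
    [[0.012,0.035,0.04],0,-1],
    [[0.012,0.035,0.03],0,-1],
  ],
)

```text
t: 1.37
eef_pos: [602.6, 88.3, 178.5]
orientation: [-0.001, 0.708, 0.707, -0.001]
force: [0.3, -1.0, 0.6]
opening: 85.5
finger_force: 0.0
```

Call:
play_rows(
  deltas=[
    [[0,0,0],-4,-1],
    [[0,0,0],-3.8,-1],
    [[0,0,0],0,-1],
    [[0,0,0],0,-1],
  ],
)

```text
t: 1.7
eef_pos: [601.9, 88.6, 180.7]
orientation: [-0.001, 0.658, 0.753, -0.0]
force: [-1.0, 0.1, 0.4]
opening: 85.0
finger_force: 0.0
```

```bash
python3 -W ignore - <<'E'
from h import *
f=grab('wrist'); s=robot.state(); print(s['eef_pos'],R.from_quat(np.roll(s['orientation'],-1)).as_matrix().round(4).tolist())
cv2.imwrite('pics/w2.png',f['img'])
E
```

```text
[601.89049444  88.43841147 181.55561059] [[-0.1332, 0.9911, -0.0004], [0.9911, 0.1332, 0.0006], [0.0006, -0.0003, -1.0]]
```

View pics/w2.png

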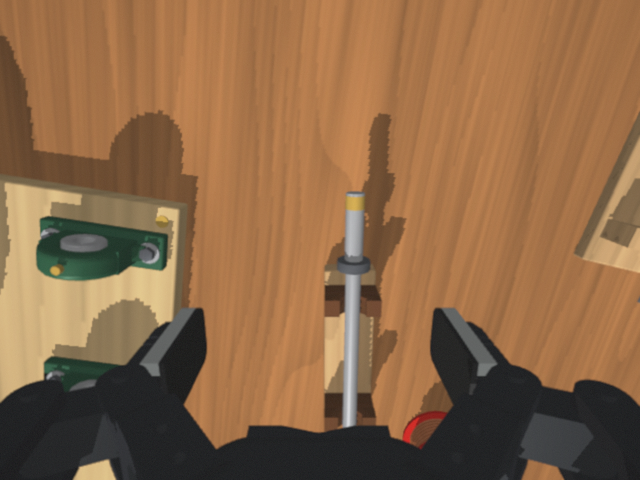

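The view is aligned: brass end (355,192), collar (353,264), with the spindle vertical in the image.

```bash
python3 -W ignore - <<'E'
from h import *
f=load('wrist'); s=robot.state(); M=R.from_quat(np.roll(s['orientation'],-1)).as_matrix()
print(onz(f,[[353.5,261],[355,192],[350.5,400]],44), onz(f,[[353,262]],50))
g=np.array([628.2,95.5,25]); print((g-s['eef_pos'])@M)
hsv=cv2.cvtColor(f['img'],cv2.COLOR_BGR2HSV); S=hsv[...,1]
c=[]
for v in range(205,425,4):
    r=np.where(S[v,330:370]<75)[0]+330
    if len(r): c.append(((r.min()+r.max())/2,v))
P=onz(f,c,44)[:,:2]; print(cv2.fitLine(P.astype(np.float32),cv2.DIST_HUBER,0,.01,.01).ravel())
E
```

```text
[[631.90444022  67.74744504  44.        ]
 [624.38995543 120.95824682  44.        ]
 [649.72206429 -59.07275963  44.        ]] [[630.78829843  68.95041927  50.        ]]
[  3.39936659  27.05942986 156.55014175]
[ 1.3522692e-01 -9.9081463e-01  6.3768988e+02  2.2773460e+01]
```

Call:
play_rows(
  deltas=[
    [[0.0034,0.0267,0],0,-1],
    [[0,0,0.04],0,-1],
    [[0,0,0.04],0,-1],
    [[0,0,0.04],0,-1],
    [[0,0,0.03],0,-1],
  ],
)

```text
t: 2.17
eef_pos: [626.9, 94.6, 30.2]
orientation: [0.0, 0.658, 0.753, -0.0]
force: [0.0, -0.8, -0.6]
opening: 85.5
finger_force: 0.0
```

Call:
play_rows(
  deltas=[
    [[0,0,0.006],0,-1],
    [[0,0,0],0,-1],
    [[0,0,0],0,-1],
    [[0,0,0],0,-1],
  ],
)

```text
t: 2.5
eef_pos: [629.8, 96.0, 29.1]
orientation: [0.002, 0.658, 0.753, 0.002]
force: [0.6, -0.2, -0.2]
opening: 85.6
finger_force: 0.0
```

```bash
python3 -W ignore - <<'E'
from h import *
s=robot.state(); M=R.from_quat(np.roll(s['orientation'],-1)).as_matrix(); print(s['eef_pos'],s['force'],s['moment'],(np.array([627.8,95.3,25])-s['eef_pos'])@M)
f=grab('wrist'); cv2.imwrite('pics/w3.png',f['img'])
E
```

```text
[629.79611537  96.02653012  29.07839313] [ 0.62163985 -0.2348423  -0.20523717] [ 0.00011695 -0.03866638 -0.03426642] [-0.4506794  -2.09633047  4.06791098]
```

View pics/w3.png

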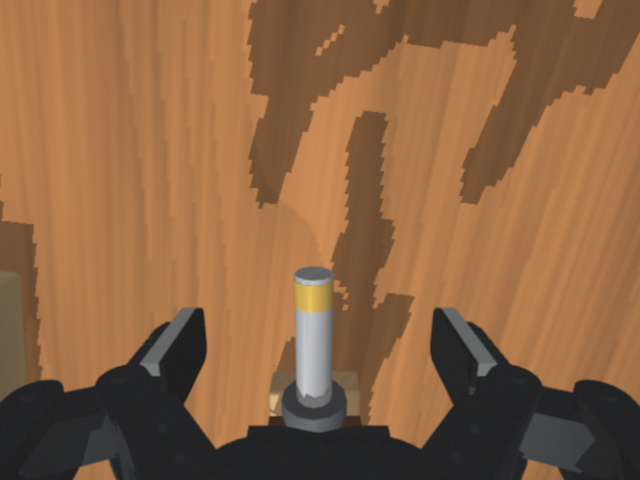

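The seat is centred at u≈314, between the fingers (finger centre about 318). I'll trim by -2 mm in tool y and 4 mm down, then close.

Call:
play_rows(
  deltas=[
    [[0,-0.002,0.004],0,-1],
    [[0,0,0],0,-1],
    [[0,0,0],0,0.3],
    [[0,0,0],0,1],
    [[0,0,0],0,1],
  ],
  squeeze=45,
)

```text
t: 2.97
eef_pos: [625.5, 95.2, 22.3]
orientation: [0.0, 0.657, 0.754, 0.0]
force: [0.7, -0.9, 0.8]
opening: 51.6
finger_force: 0.0
```

Call:
play_rows(
  deltas=[
    [[0,0,0],0,1],
    [[0,0,0],0,1],
    [[0,0,0],0,1],
    [[0,0,0],0,1],
    [[0,0,0],0,1],
  ],
)

```text
t: 3.38
eef_pos: [626.5, 95.6, 22.6]
orientation: [0.001, 0.657, 0.754, 0.001]
force: [1.6, 0.8, 1.8]
opening: 13.1
finger_force: 43.8
```

```bash
python3 -W ignore - <<'E'
from h import *
s=robot.state(); print(s['eef_pos'],s['force'],s['moment'],s['opening'],s['finger_force'])
E
```

```text
[626.51663875  95.6186293   22.57617053] [1.55106952 0.79043724 1.83805916] [ 0.19754752 -0.52211389  0.17654369] 13.061938596087899 43.76843333244324
```

Call:
play_rows(
  deltas=[
    [[0,0,-0.015],0,1],
    [[0,0,-0.025],0,1],
    [[0,0,-0.03],3,1],
    [[0,0,-0.02],3.2,1],
    [[0,0,0],3,1],
  ],
)

```text
t: 3.8
eef_pos: [627.8, 96.0, 117.5]
orientation: [0.002, 0.717, 0.697, 0.003]
force: [1.1, 0.3, -1.9]
opening: 12.6
finger_force: 44.1
```

Call:
play_rows(
  deltas=[
    [[0.03,-0.01,0],0,1],
    [[0.03,-0.02,0],0,1],
    [[0.03,-0.03,0],0,1],
    [[0.03,-0.03,0],0,1],
    [[0.03,-0.03,0],0,1],
  ],
)

```text
t: 4.22
eef_pos: [508.3, 247.0, 112.3]
orientation: [-0.0, 0.716, 0.698, -0.001]
force: [1.6, 0.6, -1.9]
opening: 12.5
finger_force: 44.0
```

Call:
play_rows(
  deltas=[
    [[0.03,-0.03,0],0,1],
    [[0.02,-0.025,0],0,1],
    [[0.006,-0.0165,0],0,1],
    [[0,0,0],0,1],
    [[0,0,0],0,1],
  ],
)

```text
t: 4.63
eef_pos: [439.3, 304.0, 112.4]
orientation: [0.0, 0.715, 0.699, -0.001]
force: [1.1, -1.0, -1.7]
opening: 12.8
finger_force: 44.0
```

```bash
python3 -W ignore - <<'E'
from h import *
s=robot.state(); print(s['eef_pos'],s['force'],s['moment'],s['opening'],s['finger_force'],R.from_quat(np.roll(s['orientation'],-1)).as_matrix().round(4).tolist())
for n in ['side','scene','wrist']:
    f=grab(n); 
    print(n,proj(f,[[440.7,307,120],[434.8,82,120]]))
f=load('side'); cv2.imwrite('pics/s4.png',np.hstack([cv2.resize(f['img'][130:330,150:350],(400,400)),cv2.resize(load('scene')['img'][80:280,220:420],(400,400))]))
E
```

```text
[439.3267062  303.95748611 112.37015063] [ 1.08885065 -0.95747624 -1.71979944] [ 0.16521736 -0.09318589 -0.07369195] 12.812538425706034 43.96833658218384 [[0.0214, 0.9998, -0.0009], [0.9998, -0.0214, -0.001], [-0.001, -0.0009, -1.0]]
side [[216.4332496  156.01097073]
 [239.98973266 217.99958278]]
scene [[356.05348899 146.18322497]
 [296.15408956 174.84679109]]
wrist [[316.9258685  315.22004544]
 [316.99264903 685.68847354]]
```

View pics/s4.png

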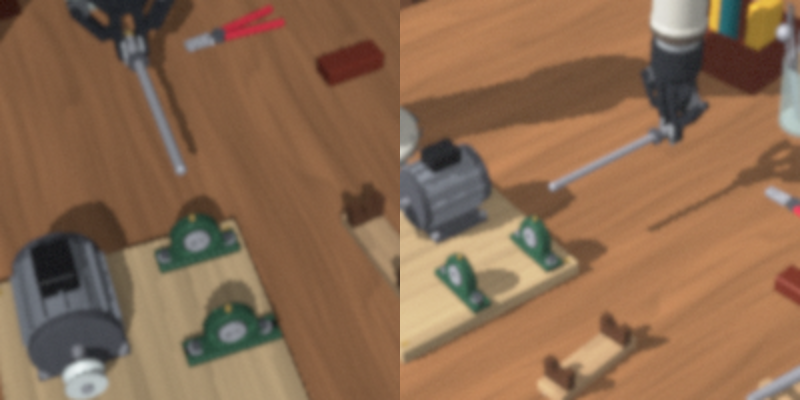

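```bash
cat > tri.py <<'E'
from h import *
org=np.array([434.34,62.86]);xd=np.array([-.0262,-.99966]);yd=np.array([.99966,-.0262])
rel=lambda P:np.array([(P[:2]-org)@xd,(P[:2]-org)@yd,P[2]])
def tri(fs,uvs):
    A=np.zeros((3,3));b=np.zeros(3)
    for f,uv in zip(fs,uvs):
        o,d=ray(f,[uv]); d=d[0]/np.linalg.norm(d[0]); Q=np.eye(3)-np.outer(d,d); A+=Q;b+=Q@o
    return np.linalg.solve(A,b)
uu,vv=np.meshgrid(np.arange(640),np.arange(480)); UV=np.c_[uu.ravel(),vv.ravel()]
def spindle(f,zlo,zhi,box):
    """journal axis line in undistorted normalized coords and the tip"""
    hsv=cv2.cvtColor(f['img'],cv2.COLOR_BGR2HSV); W=depth(f,UV).reshape(480,640,3)
    m=(hsv[...,1]<60)&(hsv[...,2]>90)&(W[...,2]>zlo)&(W[...,2]<zhi)&(W[...,0]>box[0])&(W[...,0]<box[1])&(W[...,1]>box[2])&(W[...,1]<box[3])
    n,l,st,c=cv2.connectedComponentsWithStats(m.astype(np.uint8),connectivity=8); i=1+st[1:,4].argmax(); q=UV[(l==i).ravel()].astype(np.float32)
    q=cv2.undistortPoints(q.reshape(-1,1,2).astype(float),np.array(f['mtx'],float),np.array(f['distortion'],float),P=np.array(f['mtx'],float)).reshape(-1,2)
    vx,vy,x,y=cv2.fitLine(q.astype(np.float32),cv2.DIST_HUBER,0,.01,.01).ravel(); d=np.array([vx,vy])
    if d[1]<0: d=-d
    s=(q-[x,y])@d; return np.array([x,y]),d,s.min(),s.max(),len(q)
def plane(f,p,d):
    K=np.array(f['mtx'],float); Rm,t=cam(f); a=np.linalg.inv(K)@[*p,1]; b=np.linalg.inv(K)@[*(p+10*d),1]
    return Rm.T@np.cross(a,b), -Rm.T@t
def axis(fs,*a):
    S=[spindle(f,*a) for f in fs]; pl=[plane(f,s[0],s[1]) for f,s in zip(fs,S)]
    n1,o1=pl[0];n2,o2=pl[1]; d=np.cross(n1,n2); d/=np.linalg.norm(d); d*=-np.sign(d[1])
    P=np.linalg.solve(np.array([n1,n2,d]),[n1@o1,n2@o2,d@np.array([440,200,60])])
    tips=[]
    for f,s in zip(fs,S):
        K=np.array(f['mtx'],float);Rm,t=cam(f); r=Rm.T@(np.linalg.inv(K)@[*(s[0]+s[1]*s[3]),1]); o=-Rm.T@t
        k=np.linalg.lstsq(np.c_[d,-r],o-P,rcond=None)[0][0]; tips.append(P+k*d)
    return P,d,tips,S
def dots(f,lo=(18,100,90)):
    hsv=cv2.cvtColor(f['img'],cv2.COLOR_BGR2HSV); W=depth(f,UV).reshape(480,640,3); m=cv2.inRange(hsv,lo,(34,255,255))>0
    m&=(W[...,2]>70)&(W[...,2]<100)&(W[...,0]>400)&(W[...,0]<480); n,l,st,c=cv2.connectedComponentsWithStats(m.astype(np.uint8))
    return [(c[i],st[i,4],W[l==i].mean(0)) for i in range(1,n)]
E
python3 -W ignore - <<'E'
from tri import *
fs=[load('side'),load('scene')]
for f in fs: print([(a.round(1),b,rel(w).round(1)) for a,b,w in dots(f)])
P,d,tips,S=axis(fs,80,150,(380,500,60,265))
print('d',d,'droop',-d[2],'yaw err',d[:2]@yd,'tips rel',[rel(t).round(1) for t in tips],[ (s[1].round(3),s[4]) for s in S])
print('grip at',rel(tips[0]-224*d),'tcp rel',rel(robot.state()['eef_pos']))
E
```

```text
[(array([245.2, 238.4]), np.int32(5), array([15.1, -1. , 89.1])), (array([263.7, 283.6]), np.int32(9), array([143.5,   2.2,  87. ]))]
[(array([287.2, 188. ]), np.int32(6), array([12. , -2.1, 85.8])), (array([249.5, 207.5]), np.int32(4), array([144.5,   3.4,  87.3]))]
d [-0.02016028 -0.99969672 -0.01414319] droop 0.01414318772242456 yaw err 0.006038632890412806 tips rel [array([-14.2,   1.4, 128.6]), array([-13.3,   1.4, 128.6])] [(array([0.362, 0.932], dtype=float32), 302), (array([-0.896,  0.445], dtype=float32), 221)]
grip at [-2.38139203e+02  9.08363647e-03  1.31766161e+02] tcp rel [-239.62748212    1.55110194  112.18115553]
```

Call:
play_rows(
  deltas=[
    [[0,0,0.025],0.35,1],
    [[0,0,0.03],0,1],
    [[0,0,0.0175],0,1],
    [[0,0,0],0,1],
    [[0,0,0],0,1],
  ],
)

```text
t: 5.2
eef_pos: [441.2, 302.3, 38.8]
orientation: [-0.0, 0.718, 0.696, -0.001]
force: [1.0, 0.7, -1.9]
opening: 12.4
finger_force: 44.0
```

Call:
play_rows(
  deltas=[
    [[0,0,0],0,1],
    [[0,0,0],0,1],
  ],
)

```text
t: 5.37
eef_pos: [442.5, 304.2, 41.0]
orientation: [0.0, 0.718, 0.696, 0.001]
force: [-0.2, 0.2, -2.0]
opening: 12.7
finger_force: 44.0
```

```bash
cat > look.py <<'E'
from tri import *
import sys
s=robot.state(); M=R.from_quat(np.roll(s['orientation'],-1)).as_matrix()
print('tcp rel',rel(s['eef_pos']).round(2),'toolx·rig',-M[:2,0]@xd,-M[:2,0]@yd,'F rig',np.round([np.array(s['force'])[:2]@xd,np.array(s['force'])[:2]@yd,s['force'][2]],2),np.round(s['moment'],2))
if len(sys.argv)>1:
    fs=[grab('side'),grab('scene')]
    P,d,tips,S=axis(fs,*map(float,sys.argv[1:3]),(380,500,66,265))
    print('droop',-d[2],'yaw err',d[:2]@yd,'tips rel',[rel(t).round(1) for t in tips],[s[4] for s in S],'grip',rel(tips[0]-224*d).round(2))
    D=[dots(f) for f in fs]; print(len(D[0]),len(D[1]))
    if len(D[0])==2==len(D[1]):
        for i in (0,1): print('dot',rel(tri(fs,[D[0][i][0],D[1][i][0]])).round(2))
E
python3 -W ignore look.py 40 75
```

```text
tcp rel [-241.45    1.83   41.  ] toolx·rig 0.9999887805451986 -0.0051501658379266 F rig [-0.19 -0.23 -2.03] [ 0.18 -0.01  0.01]
droop 0.009560056471314256 yaw err -0.0028043528776511323 tips rel [array([-16.1,   2.1,  58.8]), array([-14.6,   2.1,  58.8])] [284, 225] grip [-240.12    2.73   60.91]
3 2
```

Call:
play_rows(
  deltas=[
    [[-0.004,0,0],0,1],
    [[-0.004,0,0],0,1],
    [[0,0,0],0,1],
    [[0,0,0],0,1],
  ],
)

```text
t: 5.8
eef_pos: [441.0, 295.0, 39.7]
orientation: [0.0, 0.718, 0.696, -0.0]
force: [-1.0, 0.9, -2.1]
opening: 12.3
finger_force: 44.0
```

```bash
cat > avg.py <<'E'
from tri import *
import sys
n=int(sys.argv[1]); T=[];A=[];F=[];Y=[];D=[]
for k in range(n):
    fs=[grab('side'),grab('scene')]; s=robot.state(); T.append(rel(s['eef_pos'])); f=np.array(s['force']); F.append([f[:2]@xd,f[:2]@yd,f[2]])
    M=R.from_quat(np.roll(s['orientation'],-1)).as_matrix(); Y.append(-M[:2,0]@yd)
    P,d,t,S=axis(fs,40,75,(380,500,66,265)); tip=(t[0]+t[1])/2; A.append([*rel(tip),-d[2],d[:2]@yd,*rel(tip-224*d)[1:]])
    dd=[[x for x in dots(f) if x[1]>2] for f in fs]
    for a in dd[0]:
        for b in dd[1]:
            if np.linalg.norm(a[2]-b[2])<25: D.append(rel(tri(fs,[a[0],b[0]])))
for nm,x in [('tcp',T),('F',F),('yaw',Y),('tipxyz droop yaw gripyz',A)]: print(nm,np.mean(x,0).round(4),np.std(x,0).round(4))
D=np.array(D); 
for lo,hi in((-10,60),(100,170)):
    q=D[(D[:,0]>lo)&(D[:,0]<hi)]; print('dot',len(q),np.median(q,0).round(2),q.std(0).round(2))
E
python3 -W ignore avg.py 10
```

```text
tcp [-232.9133    0.3494   39.5322] [0.0761 0.0379 0.0394]
F [-0.1885 -0.0474 -2.3954] [0.3942 0.6451 0.6162]
yaw -0.0042 0.0001
tipxyz droop yaw gripyz [-1.20752e+01  1.37830e+00  5.75477e+01  8.30000e-03  3.80000e-03
  5.21000e-01  5.94056e+01] [0.472  0.1279 0.5285 0.0056 0.0014 0.1965 0.7487]
dot 10 [13.57 -0.29 87.3 ] [0.46 0.19 0.59]
dot 10 [143.53   2.28  86.41] [0.15 0.18 0.16]
```

Call:
play_rows(
  deltas=[
    [[-0.0015,-0.0007,0.001],0,1],
    [[-0.0015,0,0],0,1],
    [[-0.0015,0,0],0,1],
    [[-0.0015,0,0],0,1],
    [[0,0,0],0,1],
  ],
)

```text
t: 7.22
eef_pos: [439.9, 289.0, 38.5]
orientation: [0.0, 0.718, 0.696, -0.0]
force: [0.7, 0.1, -2.4]
opening: 12.3
finger_force: 44.0
```

Call:
play_rows(
  deltas=[
    [[-0.001,0,0],0,1],
    [[-0.001,0,0],0,1],
    [[0,0,0],0,1],
  ],
)

```text
t: 7.47
eef_pos: [439.9, 287.4, 38.5]
orientation: [0.0, 0.718, 0.696, -0.0]
force: [0.1, -0.2, -2.9]
opening: 12.5
finger_force: 44.0
```

Call:
play_rows(
  deltas=[
    [[-0.001,0,0],0,1],
    [[-0.001,0,0],0,1],
    [[0,0,0],0,1],
  ],
)

```text
t: 7.72
eef_pos: [439.8, 285.4, 38.5]
orientation: [0.0, 0.718, 0.696, -0.0]
force: [-0.2, -0.3, -1.8]
opening: 12.7
finger_force: 44.0
```

```bash
python3 -W ignore avg.py 4
```

```text
tcp [-222.8757   -0.3822   38.5266] [0.0545 0.0214 0.0088]
F [-0.3756 -0.0445 -1.8396] [0.2774 0.1802 0.5991]
yaw -0.0043 0.0001
tipxyz droop yaw gripyz [-1.27434e+01  4.41100e-01  5.61134e+01  1.18000e-02  3.10000e-03
 -2.63200e-01  5.87638e+01] [0.2236 0.0737 0.4017 0.0036 0.0007 0.0944 0.4229]
dot 4 [13.57 -0.29 87.3 ] [0.19 0.27 0.27]
dot 4 [143.5    2.15  86.32] [0.1  0.3  0.34]
```

Call:
play_rows(
  deltas=[
    [[-0.001,0,0],0,1],
    [[-0.001,0,0],0,1],
    [[0,0,0],0,1],
  ],
)

```text
t: 8.37
eef_pos: [439.7, 283.3, 38.5]
orientation: [0.0, 0.718, 0.696, -0.0]
force: [0.5, -0.8, -1.6]
opening: 12.4
finger_force: 44.0
```

Call:
play_rows(
  deltas=[
    [[-0.001,0,0],0,1],
    [[-0.001,0,0],0,1],
    [[0,0,0],0,1],
  ],
)

```text
t: 8.62
eef_pos: [439.7, 281.3, 38.5]
orientation: [0.0, 0.718, 0.696, -0.0]
force: [-0.3, -1.3, -3.1]
opening: 12.6
finger_force: 44.0
```

Call:
play_rows(
  deltas=[
    [[-0.001,0,0],0,1],
    [[-0.001,0,0],0,1],
    [[0,0,0],0,1],
  ],
)

```text
t: 8.87
eef_pos: [439.6, 279.3, 38.5]
orientation: [0.0, 0.718, 0.696, -0.0]
force: [0.0, -0.0, -2.1]
opening: 12.2
finger_force: 44.0
```

Call:
play_rows(
  deltas=[
    [[-0.001,0,0],0,1],
    [[-0.001,0,0],0,1],
    [[0,0,0],0,1],
  ],
)

```text
t: 9.12
eef_pos: [439.6, 277.4, 38.5]
orientation: [0.0, 0.718, 0.696, -0.0]
force: [0.2, 0.5, -1.9]
opening: 12.6
finger_force: 44.0
```

Call:
play_rows(
  deltas=[
    [[-0.001,0,0],0,1],
    [[-0.001,0,0],0,1],
    [[0,0,0],0,1],
  ],
)

```text
t: 9.37
eef_pos: [439.5, 275.3, 38.5]
orientation: [0.0, 0.718, 0.696, -0.0]
force: [0.5, -1.3, -2.7]
opening: 12.8
finger_force: 44.0
```

```bash
sed -i 's/500,66,265/500,50,265/' avg.py look.py; python3 -W ignore avg.py 3
python3 - <<'E'
from h import *
cv2.imwrite('pics/s5.png',np.hstack([cv2.resize(load('side')['img'][190:320,180:310],(400,400)),cv2.resize(load('scene')['img'][130:240,240:350],(400,400))]))
E
```

```text
tcp [-212.8486   -0.4169   38.5336] [0.0701 0.0118 0.0109]
F [ 0.1271 -0.1439 -2.748 ] [0.1375 0.2782 0.0833]
yaw -0.0043 0.0001
tipxyz droop yaw gripyz [-1.14839e+01  3.40600e-01  5.66487e+01  6.10000e-03  2.80000e-03
 -2.92100e-01  5.80123e+01] [0.4017 0.0181 0.108  0.001  0.0005 0.1215 0.1518]
dot 3 [14.12 -0.4  88.12] [0.26 0.05 0.39]
dot 3 [143.45   2.03  86.16] [0.14 0.11 0.11]
```

View pics/s5.png

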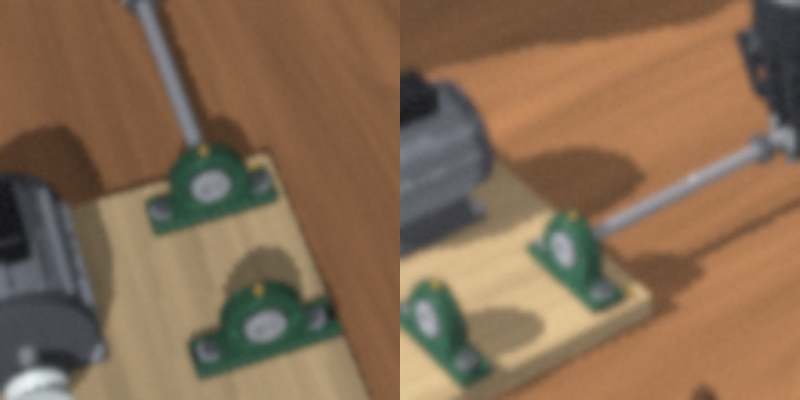

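Side and scene crops show the journal entering the fixed block at (195,140) and (600,230), with no resistance. I'll go on through, lowering gradually.

Call:
play_rows(
  deltas=[
    [[-0.003,0,0.0002],0,1],
    [[-0.003,0,0.0002],0,1],
    [[-0.003,0,0.0002],0,1],
    [[-0.003,0,0.0002],0,1],
    [[0,0,0],0,1],
  ],
)

```text
t: 10.08
eef_pos: [439.1, 262.4, 37.6]
orientation: [0.0, 0.718, 0.696, -0.0]
force: [-0.2, 0.3, -1.7]
opening: 12.3
finger_force: 44.0
```

Call:
play_rows(
  deltas=[
    [[-0.003,0,0.0002],0,1],
    [[-0.003,0,0.0002],0,1],
    [[-0.003,0,0.0002],0,1],
    [[-0.003,0,0.0002],0,1],
    [[0,0,0],0,1],
  ],
)

```text
t: 10.5
eef_pos: [438.7, 250.6, 36.8]
orientation: [0.0, 0.718, 0.696, -0.0]
force: [-0.2, 1.1, -2.2]
opening: 12.2
finger_force: 44.0
```

```bash
python3 -W ignore avg.py 3
```

```text
tcp [-188.9594   -0.4804   36.9684] [0.202  0.0067 0.0308]
F [-0.5212 -0.0274 -2.3219] [0.2445 0.2214 0.3163]
yaw -0.0043 0.0003
tipxyz droop yaw gripyz [-1.33644e+01 -1.82000e-02  5.47822e+01  6.30000e-03  1.10000e-03
 -2.71500e-01  5.61824e+01] [7.738e-01 2.170e-02 1.341e-01 6.000e-04 7.000e-04 1.539e-01 2.432e-01]
dot 3 [14.01  0.32 87.91] [0.05 0.34 0.1 ]
dot 3 [143.34   2.09  86.35] [0.24 0.12 0.08]
```

Call:
play_rows(
  deltas=[
    [[-0.005,0,0.0003],0,1],
    [[-0.005,0,0.0003],0,1],
    [[-0.005,0,0.0003],0,1],
    [[-0.005,0,0.0003],0,1],
    [[0,0,0],0,1],
  ],
)

```text
t: 11.22
eef_pos: [438.1, 229.7, 35.5]
orientation: [0.0, 0.718, 0.696, -0.001]
force: [-0.4, -0.6, -2.6]
opening: 12.6
finger_force: 44.0
```

Call:
play_rows(
  deltas=[
    [[-0.005,0,0],0,1],
    [[-0.005,0,0],0,1],
    [[-0.005,0,0],0,1],
    [[-0.005,0,0],0,1],
    [[0,0,0],0,1],
  ],
)

```text
t: 11.63
eef_pos: [437.5, 210.0, 35.6]
orientation: [0.0, 0.718, 0.696, -0.001]
force: [1.1, -0.2, -2.0]
opening: 12.6
finger_force: 44.0
```

```bash
python3 -W ignore avg.py 4
```

```text
tcp [-148.9997   -0.6759   35.7623] [0.2965 0.0409 0.0164]
F [-0.0941  0.1424 -1.9356] [0.4049 0.7847 0.2231]
yaw -0.0042 0.0005
tipxyz droop yaw gripyz [-1.37110e+01 -1.75000e-02  5.43480e+01  7.80000e-03  9.30000e-03
 -2.10170e+00  5.60853e+01] [0.3172 0.1697 0.4345 0.0089 0.0027 0.5078 1.5582]
dot 4 [14.18  0.27 88.  ] [0.38 0.33 0.51]
dot 4 [143.32   2.04  86.19] [0.21 0.12 0.11]
```

```bash
sed 's/(380,500,50,265)/tuple(map(float,sys.argv[2:6]))/' avg.py > avg2.py; python3 -W ignore avg2.py 3 400 470 -60 32
python3 - <<'E'
from tri import *
for n in('side','scene'): print(n, spindle(load(n),40,75,(400,470,-60,32)))
E
```

```text
tcp [-149.0511   -0.702    35.7378] [0.0731 0.0069 0.0059]
F [-0.2786  0.3393 -2.0231] [0.3592 0.331  0.424 ]
yaw -0.0041 0.0001
tipxyz droop yaw gripyz [ 7.92831e+01  9.30000e-02  5.44207e+01  5.00000e-03  1.20000e-03
 -1.71800e-01  5.55486e+01] [0.0724 0.034  0.1315 0.0029 0.0033 0.7156 0.5714]
dot 3 [13.57 -0.29 87.3 ] [0.21 0.29 0.29]
dot 3 [143.3    2.09  86.35] [0.19 0.21 0.16]
side (array([251.99614, 260.90286], dtype=float32), array([0.34919417, 0.9370504 ], dtype=float32), np.float64(-9.384757712922681), np.float64(9.570180072813509), 100)
scene (array([276.11032, 202.45872], dtype=float32), array([-0.8927313 ,  0.45058936], dtype=float32), np.float64(-8.158626580440373), np.float64(7.946020812893177), 65)
```

Call:
play_rows(
  deltas=[
    [[-0.004,-0.0014,0],-0.5,1],
    [[-0.004,-0.0014,0],-0.5,1],
    [[-0.008,0,0],0,1],
    [[-0.008,0,0],0,1],
    [[0,0,0],0,1],
  ],
)

```text
t: 12.75
eef_pos: [434.3, 184.8, 35.5]
orientation: [0.0, 0.713, 0.702, -0.001]
force: [0.3, -0.7, -2.1]
opening: 12.2
finger_force: 44.1
```

Call:
play_rows(
  deltas=[
    [[-0.008,0,0],0,1],
    [[-0.005,0,0],0,1],
    [[0,0,0],0,1],
    [[0,0,0],0,1],
    [[0,0,0],0,1],
  ],
)

```text
t: 13.17
eef_pos: [434.2, 174.9, 35.8]
orientation: [-0.0, 0.712, 0.702, 0.0]
force: [0.2, -0.9, -2.2]
opening: 12.0
finger_force: 44.1
```

```bash
python3 -W ignore avg2.py 4 400 470 -62 32
```

```text
tcp [-112.1918   -3.1748   35.7317] [0.0839 0.0123 0.0079]
F [-0.123  -0.1617 -2.3705] [0.3212 0.208  0.4879]
yaw 0.0136 0.0001
tipxyz droop yaw gripyz [ 1.115437e+02  2.000600e+00  5.271250e+01  3.030000e-02  2.170000e-02
 -2.864300e+00  5.950110e+01] [0.0655 0.1717 0.1246 0.0029 0.0037 0.6754 0.5497]
dot 4 [13.79 -0.23 87.6 ] [0.51 0.28 0.7 ]
dot 4 [143.34   2.03  86.23] [0.1  0.11 0.08]
```

Call:
play_rows(
  deltas=[
    [[0,0,0.0008],0,1],
    [[0,0,0.0007],0,1],
    [[0,0,0],0,1],
    [[0,0,0],0,1],
  ],
)

```text
t: 13.9
eef_pos: [434.3, 174.9, 34.3]
orientation: [0.0, 0.712, 0.703, 0.0]
force: [0.9, 0.7, -0.7]
opening: 12.5
finger_force: 44.1
```

```bash
python3 -W ignore avg2.py 4 400 470 -62 32
```

```text
tcp [-111.9707   -3.0053   34.2937] [0.0308 0.0203 0.0123]
F [-0.6736  0.603  -0.7554] [0.2191 0.5991 0.3189]
yaw 0.0132 0.0
tipxyz droop yaw gripyz [ 1.124936e+02  1.989000e+00  5.403090e+01  1.350000e-02  2.120000e-02
 -2.750600e+00  5.706360e+01] [5.695e-01 2.830e-02 1.969e-01 5.100e-03 9.000e-04 1.839e-01 9.515e-01]
dot 4 [14.35  0.21 88.43] [0.25 0.29 0.37]
dot 4 [143.44   2.25  86.39] [0.11 0.1  0.13]
```

Call:
play_rows(
  deltas=[
    [[-0.003,0,0],0,1],
    [[-0.003,0,0],0,1],
    [[-0.003,0,0],0,1],
    [[-0.002,0,0],0,1],
    [[0,0,0],0,1],
  ],
)

```text
t: 14.72
eef_pos: [434.2, 162.9, 34.2]
orientation: [0.0, 0.712, 0.702, -0.0]
force: [2.1, -1.2, -1.6]
opening: 12.9
finger_force: 44.2
```

Call:
play_rows(
  deltas=[
    [[-0.001,0,0],0,1],
    [[-0.001,0,0],0,1],
    [[0,0,0],0,1],
  ],
)

```text
t: 14.97
eef_pos: [434.1, 161.6, 34.3]
orientation: [0.0, 0.712, 0.702, 0.0]
force: [0.8, 0.5, -1.5]
opening: 12.4
finger_force: 44.2
```

Call:
play_rows(
  deltas=[
    [[-0.001,0,0],0,1],
    [[-0.001,0,0],0,1],
    [[0,0,0],0,1],
  ],
)

```text
t: 15.22
eef_pos: [434.0, 159.7, 34.2]
orientation: [0.0, 0.712, 0.703, 0.0]
force: [0.6, 0.8, -0.9]
opening: 12.7
finger_force: 44.2
```

Call:
play_rows(
  deltas=[
    [[-0.001,0,0],0,1],
    [[-0.001,0,0],0,1],
    [[0,0,0],0,1],
  ],
)

```text
t: 15.47
eef_pos: [434.0, 157.6, 34.3]
orientation: [0.0, 0.712, 0.702, 0.0]
force: [0.9, -0.1, -1.4]
opening: 12.6
finger_force: 44.2
```

Call:
play_rows(
  deltas=[
    [[-0.001,0,0],0,1],
    [[-0.001,0,0],0,1],
    [[0,0,0],0,1],
  ],
)

```text
t: 15.72
eef_pos: [434.0, 155.5, 34.2]
orientation: [0.0, 0.712, 0.702, -0.0]
force: [1.5, 1.1, -0.5]
opening: 12.6
finger_force: 44.2
```

Call:
play_rows(
  deltas=[
    [[-0.001,0,0],0,1],
    [[-0.001,0,0],0,1],
    [[0,0,0],0,1],
  ],
)

```text
t: 15.97
eef_pos: [433.9, 153.6, 34.2]
orientation: [0.0, 0.712, 0.702, -0.0]
force: [0.5, 0.9, -1.2]
opening: 12.6
finger_force: 44.2
```

Call:
play_rows(
  deltas=[
    [[-0.001,0,0],0,1],
    [[-0.001,0,0],0,1],
    [[0,0,0],0,1],
  ],
)

```text
t: 16.22
eef_pos: [433.9, 151.4, 34.2]
orientation: [0.0, 0.712, 0.702, -0.0]
force: [1.3, 0.6, -0.8]
opening: 12.7
finger_force: 44.2
```

```bash
python3 -W ignore avg2.py 3 400 470 -64 32
```

```text
tcp [-88.5764  -2.8177  34.1968] [0.0189 0.0236 0.0176]
F [-0.0107  1.1491 -1.2582] [0.6794 0.4987 0.2906]
yaw 0.013 0.0
tipxyz droop yaw gripyz [ 1.164319e+02  2.164000e+00  5.461140e+01  2.800000e-03  2.680000e-02
 -3.845900e+00  5.523190e+01] [0.1133 0.0481 0.1018 0.0016 0.0015 0.2803 0.2842]
dot 3 [13.57 -0.29 87.3 ] [0.36 0.38 0.49]
dot 3 [143.68   2.05  86.23] [0.18 0.13 0.06]
```

Call:
play_rows(
  deltas=[
    [[-0.001,0,0],0,1],
    [[-0.001,0,0],0,1],
    [[-0.001,0,0],0,1],
    [[0,0,0],0,1],
  ],
)

```text
t: 16.85
eef_pos: [433.8, 148.6, 34.2]
orientation: [-0.0, 0.712, 0.702, 0.0]
force: [0.4, 1.0, -1.5]
opening: 12.1
finger_force: 44.2
```

Call:
play_rows(
  deltas=[
    [[-0.001,0,0],0,1],
    [[-0.001,0,0],0,1],
    [[-0.001,0,0],0,1],
    [[0,0,0],0,1],
  ],
)

```text
t: 17.18
eef_pos: [433.8, 145.5, 34.2]
orientation: [0.0, 0.712, 0.702, -0.0]
force: [1.0, 1.4, -1.3]
opening: 12.4
finger_force: 44.2
```

Call:
play_rows(
  deltas=[
    [[0,0.0005,0],0.3,1],
    [[0,0,0],0,1],
    [[0,0,0],0,1],
  ],
)

```text
t: 17.43
eef_pos: [434.2, 145.5, 34.2]
orientation: [0.0, 0.714, 0.701, -0.0]
force: [1.5, 0.4, -0.5]
opening: 12.4
finger_force: 44.2
```

Call:
play_rows(
  deltas=[
    [[0,0.0005,0],0.3,1],
    [[0,0,0],0,1],
    [[0,0,0],0,1],
  ],
)

```text
t: 17.68
eef_pos: [434.7, 145.5, 34.2]
orientation: [0.0, 0.715, 0.699, -0.0]
force: [0.8, -1.4, -1.2]
opening: 12.6
finger_force: 44.3
```

```bash
python3 -W ignore avg2.py 3 400 470 -64 32
```

```text
tcp [-82.6873  -1.8062  34.1871] [0.0451 0.0313 0.0157]
F [ 0.6304  0.7713 -0.53  ] [0.4307 0.2761 0.0413]
yaw 0.0026 0.0
tipxyz droop yaw gripyz [ 1.166007e+02  8.751000e-01  5.505340e+01 -4.500000e-03  1.020000e-02
 -1.404800e+00  5.404170e+01] [0.0827 0.0583 0.1155 0.0028 0.0016 0.2933 0.5106]
dot 3 [14.01 -0.29 87.91] [0.24 0.32 0.35]
dot 3 [143.51   2.31  86.55] [0.03 0.14 0.23]
```

Call:
play_rows(
  deltas=[
    [[0,0.0005,0],0.3,1],
    [[0,0,0],0,1],
    [[0,0,0],0,1],
  ],
)

```text
t: 18.23
eef_pos: [435.1, 145.7, 34.1]
orientation: [-0.0, 0.717, 0.697, -0.0]
force: [0.4, -0.8, -1.6]
opening: 12.4
finger_force: 44.3
```

Call:
play_rows(
  deltas=[
    [[-0.001,0,0],0,1],
    [[-0.001,0,0],0,1],
    [[-0.001,0,0],0,1],
    [[0,0,0],0,1],
  ],
)

```text
t: 18.57
eef_pos: [435.2, 142.6, 34.2]
orientation: [-0.0, 0.717, 0.697, 0.0]
force: [1.0, 0.4, -1.7]
opening: 12.7
finger_force: 44.3
```

```bash
python3 -W ignore avg2.py 3 400 470 -64 32
```

```text
tcp [-79.7509  -1.2454  34.2262] [0.0041 0.0144 0.0099]
F [ 0.1385  0.8549 -1.4204] [0.2247 0.5286 0.1905]
yaw -0.0026 0.0
tipxyz droop yaw gripyz [ 1.162122e+02  7.753000e-01  5.471250e+01  1.100000e-03  1.000000e-02
 -1.453700e+00  5.496890e+01] [0.2005 0.0726 0.1431 0.0027 0.0011 0.1741 0.5169]
dot 3 [13.57 -0.29 87.3 ] [0. 0. 0.]
dot 3 [143.57   2.28  86.41] [0.11 0.12 0.09]
```

Call:
play_rows(
  deltas=[
    [[0,0.0006,0],0,1],
    [[0,0,0],0,1],
    [[0,0,0],0,1],
  ],
  squeeze=70,
)

```text
t: 19.12
eef_pos: [435.7, 142.7, 34.2]
orientation: [-0.0, 0.717, 0.697, -0.0]
force: [0.5, -0.7, -1.8]
opening: 12.0
finger_force: 68.0
```

Call:
play_rows(
  deltas=[
    [[0,0.0006,0],0,1],
    [[0,0,0],0,1],
    [[0,0,0],0,1],
  ],
)

```text
t: 19.37
eef_pos: [436.2, 142.7, 34.2]
orientation: [-0.0, 0.717, 0.697, -0.0]
force: [-0.1, -0.1, 0.1]
opening: 11.9
finger_force: 68.1
```

```bash
python3 -W ignore avg2.py 3 400 470 -64 32
```

```text
tcp [-79.8307  -0.1849  34.1837] [0.0029 0.0073 0.0049]
F [ 0.2383 -0.0766 -1.5072] [0.0806 0.1631 0.1693]
yaw -0.0026 0.0
tipxyz droop yaw gripyz [ 1.157207e+02  1.306000e+00  5.356640e+01  1.900000e-02  1.020000e-02
 -9.802000e-01  5.781810e+01] [0.3571 0.1645 0.078  0.0023 0.0032 0.5621 0.4541]
dot 3 [13.57 -0.29 87.3 ] [0.47 0.24 0.68]
dot 3 [143.34   2.03  86.23] [0.09 0.15 0.15]
```

Call:
play_rows(
  deltas=[
    [[0,0.0006,0],0.4,1],
    [[0,0,0],0,1],
    [[0,0,0],0,1],
  ],
)

```text
t: 19.92
eef_pos: [436.8, 142.7, 34.2]
orientation: [-0.0, 0.72, 0.694, -0.0]
force: [-1.5, -0.3, -2.4]
opening: 12.0
finger_force: 68.2
```

Call:
play_rows(
  deltas=[
    [[0,0.0006,0],0.4,1],
    [[0,0,0],0,1],
    [[0,0,0],0,1],
  ],
)

```text
t: 20.17
eef_pos: [437.0, 142.7, 34.1]
orientation: [-0.0, 0.722, 0.692, -0.0]
force: [-2.5, -0.2, 0.3]
opening: 11.9
finger_force: 68.5
```

```bash
python3 -W ignore avg2.py 3 400 470 -64 32; python3 -c "
from h import *
print(robot.state()['moment'])"
```

```text
tcp [-79.8627   0.5569  34.095 ] [0.007  0.0177 0.0018]
F [-0.6283 -4.1873 -0.0992] [0.1246 0.395  0.4124]
yaw -0.0163 0.0001
tipxyz droop yaw gripyz [1.166251e+02 8.547000e-01 5.508860e+01 1.300000e-03 3.200000e-03
 1.443000e-01 5.538310e+01] [0.1095 0.0589 0.0839 0.0014 0.0014 0.2588 0.2413]
dot 3 [13.57 -0.16 87.3 ] [0.49 0.26 0.65]
dot 3 [143.38   2.03  86.23] [0.07 0.23 0.29]
[0.26348095 0.86320937 0.13424475]
```

Call:
play_rows(
  deltas=[
    [[0,0.0006,0],0.3,1],
    [[0,0,0],0,1],
    [[0,0,0],0,1],
  ],
)

```text
t: 20.72
eef_pos: [437.6, 142.7, 34.1]
orientation: [-0.0, 0.724, 0.69, -0.0]
force: [-5.2, 1.6, 0.0]
opening: 11.5
finger_force: 68.6
```

Call:
play_rows(
  deltas=[
    [[0,0.0006,0],0.3,1],
    [[0,0,0],0,1],
    [[0,0,0],0,1],
  ],
)

```text
t: 20.97
eef_pos: [438.1, 142.7, 34.0]
orientation: [-0.0, 0.726, 0.688, -0.0]
force: [-5.1, 1.4, 0.5]
opening: 11.6
finger_force: 68.6
```

```bash
python3 -W ignore avg2.py 3 400 470 -64 32; python3 -c "
from h import *
print(robot.state()['moment'])"
```

```text
tcp [-79.8913   1.6246  34.0302] [0.0021 0.0189 0.0103]
F [-1.1333 -5.4395  0.2411] [0.1029 0.3446 0.5266]
yaw -0.027 0.0
tipxyz droop yaw gripyz [ 1.165353e+02 -1.947000e-01  5.436210e+01  8.800000e-03 -9.600000e-03
  1.961100e+00  5.633160e+01] [0.0324 0.0161 0.0623 0.0016 0.0008 0.1619 0.2972]
dot 3 [14.01 -0.29 87.91] [0.24 0.32 0.35]
dot 2 [143.18   0.85  85.86] [0.1  0.06 0.  ]
[0.28995497 1.08881703 0.14056945]
```

Call:
play_rows(
  deltas=[
    [[0,0.0006,0],0.35,1],
    [[0,0,0],0,1],
    [[0,0,0],0,1],
  ],
)

```text
t: 21.52
eef_pos: [438.6, 142.7, 34.0]
orientation: [-0.0, 0.728, 0.686, -0.001]
force: [-5.1, 1.1, 0.6]
opening: 12.0
finger_force: 68.6
```

```bash
python3 -W ignore avg2.py 3 400 470 -64 32
```

```text
tcp [-79.8958   2.1479  34.0034] [0.0177 0.0155 0.0094]
F [-1.1395 -5.0045  0.4383] [0.5745 0.2975 0.3474]
yaw -0.0331 0.0
tipxyz droop yaw gripyz [ 1.168085e+02 -7.007000e-01  5.525320e+01 -7.900000e-03 -1.310000e-02
  2.230400e+00  5.347470e+01] [0.1477 0.0418 0.0419 0.0028 0.0008 0.1446 0.6378]
dot 3 [13.57 -0.29 87.3 ] [0. 0. 0.]
dot 0 [nan nan nan] [nan nan nan]
```

Call:
play_rows(
  deltas=[
    [[0,-0.0009,0],-0.55,1],
    [[0,-0.0009,0],-0.55,1],
    [[0,-0.0009,0],-0.55,1],
    [[0,0,0],0,1],
    [[0,0,0],0,1],
  ],
)

```text
t: 22.23
eef_pos: [437.5, 142.7, 34.4]
orientation: [0.0, 0.718, 0.696, 0.001]
force: [-1.3, -0.5, -2.3]
opening: 11.9
finger_force: 68.1
```

```bash
python3 -W ignore avg2.py 3 400 470 -64 32
python3 -W ignore - <<'E'
from tri import *
for n in('side','scene'):
    print(n,[(a.round(1),b,rel(w).round(1)) for a,b,w in dots(load(n),(15,70,70))])
    f=load(n); W=depth(f,UV).reshape(480,640,3); g=cv2.inRange(cv2.cvtColor(f['img'],cv2.COLOR_BGR2HSV),(60,60,20),(90,255,160))>0
    Q=(W[...,:2]-org); X=Q@xd; Y=Q@yd; m=g&(W[...,2]>24)&(W[...,2]<100)
    for lo,hi in((-10,50),(110,170)):
        k=m&(X>lo)&(X<hi); print(' block',k.sum(),np.percentile(Y[k],[2,98]).round(1), Y[k].mean().round(2))
E
```

```text
tcp [-79.878    0.8612  34.3772] [0.0098 0.1575 0.0392]
F [ 0.0863  0.5194 -1.529 ] [0.378  0.5206 0.4299]
yaw -0.0046 0.0001
tipxyz droop yaw gripyz [ 1.163197e+02  1.963000e-01  5.434680e+01  1.020000e-02 -4.100000e-03
  1.113400e+00  5.662360e+01] [0.3358 0.0212 0.0419 0.0015 0.0012 0.2512 0.2975]
dot 3 [13.57 -0.29 87.3 ] [0.26 0.05 0.39]
dot 0 [nan nan nan] [nan nan nan]
side [(array([233., 213.]), np.int32(1), array([-67.1,  -7.1,  91.4])), (array([245.6, 238.6]), np.int32(11), array([13.7,  0. , 86.2])), (array([237., 242.]), np.int32(1), array([  7.9, -19.2,  76.3])), (array([262.6, 284. ]), np.int32(16), array([143.1,   0. ,  86. ]))]
 block 386 [-39.   38.9] -1.8
 block 503 [-46.9  46.4] -2.19
scene [(array([287.1, 188.4]), np.int32(10), array([12.3, -2. , 84.5])), (array([291.3, 191. ]), np.int32(3), array([ 6. ,  9.6, 79.3])), (array([244., 207.]), np.int32(1), array([149.3, -18.4,  76.2])), (array([249.6, 207.3]), np.int32(15), array([141.9,  -0.4,  84. ]))]
 block 157 [-17.4  45.8] 17.65
 block 198 [-35.3  54. ] 15.73
```

Call:
play_rows(
  deltas=[
    [[0,-0.0006,0],0,1],
    [[0,-0.0006,0],0,1],
    [[0,0,0],0,1],
    [[0,0,0],0,1],
  ],
)

```text
t: 22.87
eef_pos: [435.7, 142.8, 34.3]
orientation: [0.0, 0.718, 0.696, 0.0]
force: [0.8, -0.0, -2.6]
opening: 12.0
finger_force: 68.2
```

```bash
python3 -W ignore avg2.py 4 400 470 -64 32
```

```text
tcp [-79.9917  -0.7036  34.3154] [0.01   0.0246 0.0167]
F [ 0.0598  1.2629 -1.8227] [0.4909 0.6305 0.49  ]
yaw -0.0042 0.0
tipxyz droop yaw gripyz [ 1.159992e+02 -6.050000e-02  5.416040e+01  2.100000e-03  3.100000e-03
 -7.470000e-01  5.463150e+01] [3.257e-01 1.380e-02 9.790e-02 2.000e-03 3.000e-04 4.750e-02 3.478e-01]
dot 4 [13.96 -0.1  87.78] [0.48 0.22 0.75]
dot 0 [nan nan nan] [nan nan nan]
```

Call:
play_rows(
  deltas=[
    [[-0.003,0.0004,0],0,1],
    [[-0.003,0,0],0,1],
    [[-0.003,0,0],0,1],
    [[-0.003,0,0],0,1],
    [[0,0,0],0,1],
  ],
)

```text
t: 23.68
eef_pos: [435.5, 129.7, 34.2]
orientation: [0.0, 0.718, 0.696, -0.0]
force: [0.8, -0.9, -0.1]
opening: 11.8
finger_force: 68.2
```

Call:
play_rows(
  deltas=[
    [[-0.003,0,0],0,1],
    [[-0.003,0,0],0,1],
    [[-0.003,0,0],0,1],
    [[-0.003,0,0],0,1],
    [[0,0,0],0,1],
  ],
)

```text
t: 24.1
eef_pos: [435.2, 117.8, 34.2]
orientation: [0.0, 0.718, 0.696, -0.0]
force: [0.5, -1.7, -0.7]
opening: 12.2
finger_force: 68.2
```

```bash
python3 -W ignore avg2.py 3 400 470 -64 32;python3 -W ignore - <<'E'
from tri import *
for n in('side','scene'):
    print(n,[(a.round(1),b,rel(w).round(1)) for a,b,w in dots(load(n),(15,70,70)) if b>4])
E
```

```text
tcp [-55.5283  -0.6516  34.2091] [0.2032 0.0168 0.0045]
F [ 0.6706  0.9364 -1.0927] [0.2952 0.2237 0.2548]
yaw -0.0046 0.0002
tipxyz droop yaw gripyz [ 1.16104e+02 -1.80000e-02  5.42023e+01  3.90000e-03  1.30000e-03
 -3.20000e-01  5.50687e+01] [0.3772 0.1594 0.1626 0.0036 0.0037 0.6701 0.678 ]
dot 3 [13.57 -0.29 87.3 ] [0.26 0.05 0.39]
dot 0 [nan nan nan] [nan nan nan]
side [(array([245.6, 238.6]), np.int32(11), array([13.7,  0. , 86.3])), (array([262.6, 284.2]), np.int32(14), array([ 1.439e+02, -1.000e-01,  8.640e+01]))]
scene [(array([287.7, 188.6]), np.int32(12), array([11. , -1.2, 83.7])), (array([249.6, 207.3]), np.int32(15), array([1.422e+02, 1.000e-01, 8.460e+01]))]
```

Call:
play_rows(
  deltas=[
    [[-0.003,0,0],0,1],
    [[-0.003,0,0],0,1],
    [[-0.003,0,0],0,1],
    [[-0.003,0,0],0,1],
    [[0,0,0],0,1],
  ],
)

```text
t: 24.82
eef_pos: [434.9, 105.9, 34.2]
orientation: [0.0, 0.718, 0.696, -0.0]
force: [0.9, -1.4, -1.4]
opening: 11.8
finger_force: 68.2
```

Call:
play_rows(
  deltas=[
    [[-0.001,0,0],0,1],
    [[-0.001,0,0],0,1],
    [[0,0,0],0,1],
  ],
)

```text
t: 25.07
eef_pos: [434.8, 104.6, 34.3]
orientation: [0.0, 0.718, 0.696, 0.0]
force: [0.3, -0.4, -0.8]
opening: 11.8
finger_force: 68.3
```

Call:
play_rows(
  deltas=[
    [[-0.001,0,0],0,1],
    [[-0.001,0,0],0,1],
    [[0,0,0],0,1],
  ],
)

```text
t: 25.32
eef_pos: [434.8, 102.7, 34.3]
orientation: [0.0, 0.718, 0.696, 0.0]
force: [0.7, -0.2, -1.3]
opening: 11.6
finger_force: 68.3
```

Call:
play_rows(
  deltas=[
    [[-0.001,0,0],0,1],
    [[0,0,0],0,1],
    [[0,0,0],0,1],
  ],
)

```text
t: 25.57
eef_pos: [434.7, 101.7, 34.3]
orientation: [0.0, 0.718, 0.696, 0.0]
force: [0.8, 0.6, -1.5]
opening: 12.0
finger_force: 68.2
```

Call:
play_rows(
  deltas=[
    [[-0.001,0,0],0,1],
    [[0,0,0],0,1],
    [[0,0,0],0,1],
  ],
)

```text
t: 25.82
eef_pos: [434.7, 100.7, 34.3]
orientation: [0.0, 0.718, 0.696, 0.0]
force: [1.0, 0.7, -0.8]
opening: 11.9
finger_force: 68.2
```

Call:
play_rows(
  deltas=[
    [[-0.001,0,0],0,1],
    [[0,0,0],0,1],
    [[0,0,0],0,1],
  ],
)

```text
t: 26.07
eef_pos: [434.7, 99.7, 34.3]
orientation: [0.0, 0.718, 0.696, 0.0]
force: [1.1, 1.2, 0.6]
opening: 11.8
finger_force: 68.2
```

Call:
play_rows(
  deltas=[
    [[-0.001,0,0],0,1],
    [[0,0,0],0,1],
    [[0,0,0],0,1],
  ],
)

```text
t: 26.32
eef_pos: [434.6, 98.7, 34.3]
orientation: [0.0, 0.718, 0.696, 0.0]
force: [1.9, 0.5, -0.6]
opening: 11.6
finger_force: 68.3
```

Call:
play_rows(
  deltas=[
    [[-0.001,0,0],0,1],
    [[0,0,0],0,1],
    [[0,0,0],0,1],
  ],
)

```text
t: 26.57
eef_pos: [434.6, 97.7, 34.3]
orientation: [0.0, 0.718, 0.696, 0.0]
force: [1.8, 0.7, -0.1]
opening: 11.9
finger_force: 68.3
```

Call:
play_rows(
  deltas=[
    [[-0.001,0,0],0,1],
    [[0,0,0],0,1],
    [[0,0,0],0,1],
  ],
)

```text
t: 26.82
eef_pos: [434.6, 97.2, 34.3]
orientation: [-0.0, 0.718, 0.696, 0.0]
force: [1.3, 2.9, 0.3]
opening: 12.1
finger_force: 68.3
```

Call:
play_rows(
  deltas=[
    [[-0.001,0,0],0,1],
    [[0,0,0],0,1],
    [[0,0,0],0,1],
  ],
)

```text
t: 27.07
eef_pos: [434.6, 97.2, 34.3]
orientation: [-0.0, 0.717, 0.697, 0.001]
force: [0.3, 5.1, -0.4]
opening: 11.9
finger_force: 68.2
```

Call:
play_rows(
  deltas=[
    [[-0.001,0,0],0,1],
    [[-0.001,0,0],0,1],
    [[0,0,0],0,1],
    [[0,0,0],0,1],
  ],
)

```text
t: 27.4
eef_pos: [434.6, 97.2, 34.3]
orientation: [-0.001, 0.717, 0.697, 0.002]
force: [0.3, 11.1, -2.7]
opening: 12.0
finger_force: 68.1
```

Call:
play_rows(
  deltas=[
    [[0,0,0],0,1],
    [[0,0,0],0,1],
    [[0,0,0],0,1],
    [[0,0,0],0,1],
    [[0,0,0],0,1],
  ],
  squeeze=25,
)

```text
t: 27.82
eef_pos: [434.7, 97.1, 34.3]
orientation: [-0.001, 0.717, 0.697, 0.002]
force: [0.7, 11.0, -4.2]
opening: 12.2
finger_force: 68.1
```

```bash
python3 -W ignore avg2.py 3 400 470 -64 32; python3 -c "
from h import *
f=load('side'); g=load('scene')
cv2.imwrite('pics/s6.png',np.hstack([cv2.resize(f['img'][200:320,200:320],(400,400)),cv2.resize(g['img'][140:240,230:330],(400,400))]))
print(robot.state()['moment'])"
```

```text
tcp [-34.2781  -0.5856  34.3191] [0.017  0.0118 0.0056]
F [-10.577    0.7832  -3.8016] [0.2728 0.3056 0.2349]
yaw -0.0019 0.0
tipxyz droop yaw gripyz [ 1.158635e+02 -8.390000e-02  5.420290e+01  3.400000e-03  2.400000e-03
 -6.266000e-01  5.495990e+01] [3.844e-01 4.400e-03 1.139e-01 3.300e-03 3.000e-04 6.090e-02 6.240e-01]
dot 3 [13.57 -0.29 87.3 ] [0.26 0.05 0.39]
dot 0 [nan nan nan] [nan nan nan]
[ 2.224476   -0.14853158 -0.08170937]
```

Call:
play_rows(
  deltas=[
    [[0.001,0,0],0,1],
    [[0.001,0,0],0,1],
    [[0,0,0],0,1],
    [[0,0,0],0,1],
  ],
)

```text
t: 28.45
eef_pos: [434.7, 97.2, 34.3]
orientation: [-0.0, 0.717, 0.697, 0.001]
force: [0.4, 5.3, -0.7]
opening: 12.1
finger_force: 68.2
```

Call:
play_rows(
  deltas=[
    [[0,0,0],0,0.6],
    [[0,0,0],0,0.4],
    [[0,0,0],0,0.2],
    [[0,0,0],0,0],
    [[0,0,0],0,-0.3],
  ],
)

```text
t: 28.87
eef_pos: [434.2, 95.1, 34.1]
orientation: [0.0, 0.718, 0.696, -0.0]
force: [-0.3, -0.2, 0.7]
opening: 53.2
finger_force: 0.0
```

Call:
play_rows(
  deltas=[
    [[0,0,0],0,-0.3],
    [[0,0,0],0,-0.3],
    [[0,0,0],0,-0.3],
  ],
)

```text
t: 29.12
eef_pos: [434.5, 95.6, 34.2]
orientation: [0.0, 0.718, 0.696, -0.0]
force: [-0.6, 0.3, 0.8]
opening: 55.7
finger_force: 0.0
```

```bash
python3 -W ignore avg2.py 3 400 470 -64 32
```

```text
tcp [-32.9011  -0.7361  34.2347] [0.0018 0.012  0.0039]
F [-0.3283  0.1605 -0.1281] [0.6458 0.404  0.1725]
yaw -0.0043 0.0
tipxyz droop yaw gripyz [ 1.160377e+02 -8.910000e-02  5.409590e+01  4.800000e-03  3.000000e-04
 -1.595000e-01  5.517130e+01] [0.2837 0.0516 0.0403 0.0021 0.0023 0.4683 0.4375]
dot 3 [14.12 -0.4  88.12] [0. 0. 0.]
dot 0 [nan nan nan] [nan nan nan]
```

Call:
play_rows(
  deltas=[
    [[0,0,-0.02],0,-0.3],
    [[0,0,-0.03],0,-0.3],
    [[0,0,-0.04],0,-0.3],
    [[0,0,-0.04],0,-0.3],
    [[0,0,-0.04],0,-1],
  ],
)

```text
t: 29.83
eef_pos: [433.6, 96.0, 205.8]
orientation: [-0.001, 0.718, 0.696, -0.0]
force: [1.8, -0.4, -0.7]
opening: 65.8
finger_force: 0.0
```

Call:
play_rows(
  deltas=[
    [[-0.02,0,-0.01],0,-1],
    [[-0.02,0,0],0,-1],
    [[-0.02,0,0],0,-1],
    [[0,0,0],0,-1],
    [[0,0,0],0,-1],
  ],
)

```text
t: 30.25
eef_pos: [432.5, 34.8, 214.3]
orientation: [0.0, 0.719, 0.695, -0.0]
force: [-0.9, -0.1, -0.6]
opening: 84.9
finger_force: 0.0
```

Call:
play_rows(
  deltas=[
    [[0,0,0],0,-1],
    [[0,0,0],0,-1],
    [[0,0,0],0,-1],
  ],
)

```text
t: 30.5
eef_pos: [432.5, 36.8, 214.1]
orientation: [-0.0, 0.717, 0.697, 0.0]
force: [-0.5, -0.1, 0.5]
opening: 85.3
finger_force: 0.0
```

```bash
python3 -W ignore - <<'E'
from tri import *
f=grab('wrist'); s=robot.state(); print(s['eef_pos'],s['force'])
p=proj(f,[[*(org-34*xd),56],[*(org+190*xd),56],[*org,56]]); print(p)
u,v=p[2].astype(int); print(u,v)
v0=max(0,v-110);u0=u-147
cv2.imwrite('pics/w7.png',cv2.resize(f['img'][v0:v0+220,u0:u0+293],(800,600),interpolation=cv2.INTER_CUBIC)); print(u0,v0)
S=cv2.cvtColor(f['img'],cv2.COLOR_BGR2HSV)[...,1]; W=depth(f,UV).reshape(480,640,3)
def cen(X,z):
    out=[]
    for x in X:
        a=org+x*xd; uv=proj(f,[[*a,z]])[0]; vv=int(round(uv[1])); r=np.where((S[vv,int(uv[0])-14:int(uv[0])+15]<70)&(abs(W[vv,int(uv[0])-14:int(uv[0])+15,2]-56)<14))[0]
        if len(r): c=int(uv[0])-14+(r.min()+r.max())/2; out.append([x,len(r),*rel(onz(f,[[c,vv]],56)[0])[:2].round(2), W[vv,int(c),2].round(1)])
    return out
for o in cen([-50,-45,-40,-35,-30,-25,-20,-15,-10,-5,40,50,60,70,80,90,100,110,120,125,160,165,170,175,180,185],56): print(o)
E
```

```text
[432.53261662  36.76102034 214.07213403] [0.34535713 0.07308357 0.0676993 ]
[[320.13007545 146.76290086]
 [320.31908975 394.12121828]
 [320.1616124  191.12698288]]
320 191
173 81
[-45, 18, np.float64(-44.81), np.float64(-0.47), np.float64(63.0)]
[-40, 18, np.float64(-39.72), np.float64(-0.47), np.float64(61.8)]
[-35, 18, np.float64(-35.31), np.float64(-0.48), np.float64(62.2)]
[-30, 18, np.float64(-30.11), np.float64(-0.49), np.float64(62.7)]
[-25, 18, np.float64(-24.85), np.float64(-0.49), np.float64(61.0)]
[-20, 18, np.float64(-20.31), np.float64(-0.5), np.float64(62.2)]
[-15, 18, np.float64(-14.95), np.float64(-0.5), np.float64(61.8)]
[-10, 18, np.float64(-10.31), np.float64(-0.51), np.float64(61.8)]
[-5, 29, np.float64(-4.84), np.float64(-0.12), np.float64(68.9)]
[40, 15, np.float64(40.27), np.float64(-0.16), np.float64(61.8)]
[50, 15, np.float64(49.77), np.float64(-0.17), np.float64(60.4)]
[60, 14, np.float64(60.33), np.float64(-0.6), np.float64(62.3)]
[70, 14, np.float64(70.18), np.float64(-0.61), np.float64(60.8)]
[80, 14, np.float64(80.21), np.float64(-0.62), np.float64(62.1)]
[90, 14, np.float64(90.41), np.float64(-0.64), np.float64(59.7)]
[100, 13, np.float64(99.85), np.float64(-0.21), np.float64(61.8)]
[110, 13, np.float64(110.41), np.float64(-0.22), np.float64(60.0)]
[120, 13, np.float64(120.17), np.float64(-0.23), np.float64(60.6)]
[125, 23, np.float64(125.11), np.float64(-0.68), np.float64(61.3)]
[170, 13, np.float64(170.38), np.float64(-0.28), np.float64(61.9)]
[175, 12, np.float64(174.66), np.float64(-0.74), np.float64(61.8)]
[180, 12, np.float64(180.05), np.float64(-0.75), np.float64(60.8)]
[185, 12, np.float64(185.48), np.float64(-0.76), np.float64(61.8)]
```

View pics/w7.png

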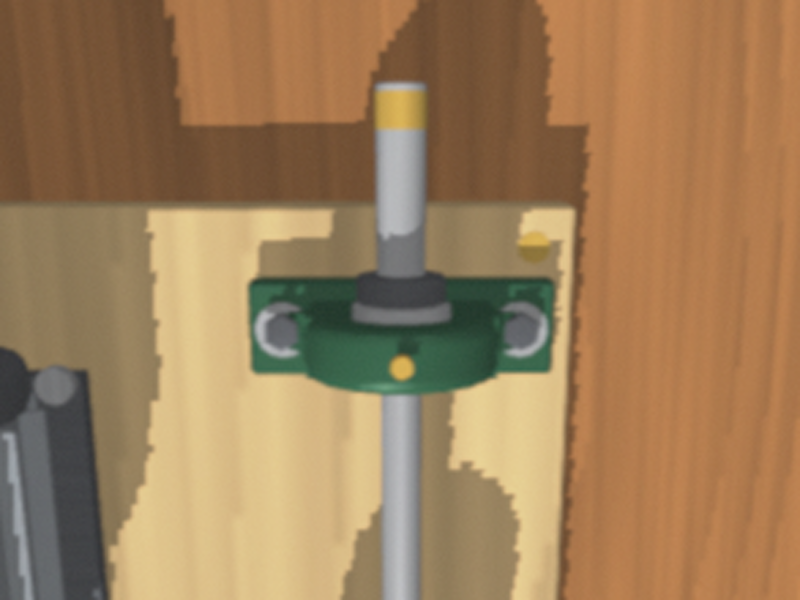

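The last view shows the collar at (400,290) flat on the ring. The spindle is straight: measured y stays within -0.2 to -0.8 mm over its whole length.

```bash
python3 -c "
from plant import robot
print(robot.finish_job())"
```

```text
the job is handed in; nothing more can be done
None
```

The spindle is threaded through both blocks, its collar is home and flat against the fixed block, it lies straight, and it has been let go; the job was handed in at about 31 s with no measured force above about 11 N.

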